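# Add a slotted weight to the contact press

## Robot

A 7-joint arm with a two-finger parallel gripper is mounted at the origin on the work surface. World frame = base frame: x ahead of the robot, y to its left, z up, the work surface at z = 0. Lengths are in mm, angles in rad, forces in N, time in s.
With the tool pointing down it reaches from about 400 to 875 mm from the base axis. Payload 4.4 kg.
Tool frame: the origin (TCP) lies midway between the tips of the shut fingers; the grasp point (between the pads) lies 19 mm behind it; z points along the fingers, y is the line along which they close (so a half turn about z gives the same grasp; the last joint's range is limited). The gripper opens to 85 mm and grips with 20 to 120 N. Pads are 22 mm wide; open, the fingers measure 114 mm over their backs; the gripper's body (76 mm by 85 mm) begins 54 mm behind the grasp point. The pads swing forward as they close: fully open they stand 13 mm farther back than shut.
Start: joints at [1.232, 0.628, 0.038, 1.517, -0.027, 0.996, -0.02], TCP at [175.156, -625.97, 231.313] pointing down, gripper open.
Joint ranges: [-3.06, 3.06], [-0.37, 2.12], [-1.25, 1.32], [0.18, 2.47], [-1.1, 4.24], [0.23, 1.98], [-2.94, 2.94]. Speed limits (rad/s): [2.57, 2.57, 3.14, 3.14, 3.14, 3.14, 3.14].

## Interface

Orientations are given as [roll, pitch, yaw] about the fixed x, y, z axes, in that order (R = Rz(yaw) Ry(pitch) Rx(roll)).
In Python, from cell import read_state, get_image, finish_job gives the robot as it stands.
- The arm moves only by the tool send_rows, never from a script. Its argument "series" is a list of rows, each an object of numbers: "ax", "ay", "az": the turn, a rotation vector about the tool's x, y, z in rad; "dx", "dy", "dz": the shift along the tool's x, y, z in cm; "hand": the closure, from 0 (fully open) to 1 (shut). In form: [{"ax": .., "ay": .., "az": .., "dx": .., "dy": .., "dz": .., "hand": ..}, ...]. A call has 1 to 10 rows; each row is the pose to reach, as a shift and turn from the pose commanded when the call began, along the tool's axes at that moment; what a row does not reach only later rows make up. A row lasts 1/10 s, in which the tool goes at most 50 mm and 8.59 degrees, less where a joint would pass 70% of its speed; a pose out of reach is approached as far as the arm can. A call with a gripper value outside its range is refused whole. The fingers move at their own pace and stop on an object; the grip force is fixed at half the most. Time passes only in rows, so rows that repeat a pose let the fingers close. It gives the time, the measured TCP pose, the force, the opening and the grip force at its end, in the units of the state.
- read_state(): the state, without advancing time (a new reading comes with each control period).
- get_image(name): name is "side" or "top" or "wrist"; returns a dict with "pixels" (400x640x3 uint8, red, green, blue), "mtx" (3x3 intrinsics, pixels), "R" (3x3) and "t" (3): a world point X has camera coordinates R X + t. Camera axes: x right, y down, z forward; pixel columns grow to the right and rows downward; lengths in mm; the calibration is good to about 2 mm. A picture is of the moment at which its call begins. There is no depth.
- finish_job(): hands the job in; it is judged then, once.
The state is a dict: "clock": time; "qpos": joint angles; "qd": joint speeds; "tau": joint torques, N m; "eef_pos": TCP position; "tool_rot": TCP orientation; "force": force on the tool from outside, world axes, zero at the start; "torque": the same for the moment, N m; "width": finger opening in mm; "gripper_force": force on a finger pad.
Only numpy, scipy, OpenCV 4.12 (cv2) and the standard library are available. Lean on these libraries where they do the work, as an engineer would, in place of code of your own. Each camera call takes 0.05 s, during which the arm holds its last target. There are 200 camera calls.

## Task

The small press on the data-recovery bench needs more load on the drive board. Take the large slotted steel weight lying on the bench (not the small slotted one or the ring without a slot), slide it sideways onto the press's stem under the knob, and leave it resting flat and centred on the weight that is already there, with its slot facing the opposite way to that weight's slot.

Things in the scene. Friction and masses are not known exactly. Their poses are not given: they have to be found in the camera images.
- weight: The large slotted steel weight to add: loose disc, 60 mm diameter, 18 mm thick, 0.22-0.43 kg, flat on the bench. Origin: centre of its underside, z up. Slot 18 mm wide, open at the rim towards its own +x (at the start roughly facing the robot), closed 9 mm past the centre on -x. Grip flats 54 mm apart face its +y and -y. 9 cm or more off lie a 40 mm slotted weight and a 60 mm ring with no slot.
- weight_mouth (a point): Middle of the mouth of weight's slot: 30 mm from the disc's centre along its own +x, level with its underside.
- lower_weight: Slotted steel weight already on the press, loose: 60 mm diameter, 12 mm thick, with the same slot (open towards its own +x, roughly away from the robot) and flats as the large one. Origin: centre of its underside, 50 mm above the bench; its top, where the large weight is to rest, is 62 mm above the bench.
- press: Contact press, fixed. Origin: on the bench under the stem's axis, z up. Black base 130 (its x) x 110 (its y) x 20 mm with a red board; crossbar along its y, top 41 mm up; 50 mm round black pan, top 50 mm up; on it an upright steel stem 8 mm thick with a black knob, 26 mm diameter, 97-108 mm up, wider than the slot: a weight goes on only sideways, between lower weight and knob.
There are look-alikes about, which are no part of the job. What is shaped like the weight but blue or brown is not meant.

How it is judged:
By the outcome, as a careful person would: the job done as asked, in the order asked, and still so for the second after the job is handed in, with the robot touching nothing.
It also fails if it takes over 42 s, if anything falls off the work surface, if the arm or the gripper's body presses on something with over 40 N, if the wrist force passes 120 N, or if a joint passes its speed limit or range.

## Working session

There is one attempt and no reset: what is moved stays moved. The work goes in short steps, Python scripts to look and compute and a tool call to move; the robot and the scene stay as the last step left them, time stands still between calls to the robot, and variables do not carry over. Pictures are saved under pics/ and viewed, at most 11 in all, crops included, and the job is handed in when it is done.

Besides the shell and the picture viewer there is one more tool, called after "Emit:" in YAML: its name, and indented under it one key for each argument. send_rows: Moves the arm, as the interface text tells. Its arguments: {"type":"object","properties":{"series":{"type":"array","items":{"type":"object","properties":{"ax":{"type":"number"},"ay":{"type":"number"},"az":{"type":"number"},"dx":{"type":"number"},"dy":{"type":"number"},"dz":{"type":"number"},"hand":{"type":"number"}}}}},"required":["series"]}

```bash
mkdir -p pics; ls; python3 - <<'E'
from cell import *
import cv2,numpy as np
s=read_state();print({k:np.round(v,3).tolist() for k,v in s.items()})
for n in("side","top","wrist"):
    g=get_image(n);cv2.imwrite(f"pics/{n}0.png",g["pixels"][:,:,::-1]);print(n,np.round(g["mtx"],1).tolist(),np.round(g["R"],3).tolist(),np.round(g["t"],1).tolist())
E
```

```text
pics
{'clock': 0.0, 'qpos': [1.232, 0.629, 0.038, 1.518, -0.027, 0.996, -0.02], 'qd': [-0.002, -0.0, -0.002, 0.001, 0.001, 0.002, 0.001], 'tau': [0.0, -56.342, 1.226, -19.345, 0.011, 0.01, 0.0], 'eef_pos': [174.994, -625.363, 230.39], 'tool_rot': [-3.14, 0.0, 0.273], 'force': [0.212, 0.252, -0.254], 'torque': [0.031, -0.022, 0.013], 'gripper_force': 0.0, 'width': 85.196}
side [[377.8, 0.0, 319.1], [0.0, 377.8, 196.0], [0.0, 0.0, 1.0]] [[-0.968, -0.25, -0.02], [-0.129, 0.564, -0.816], [0.215, -0.787, -0.578]] [560.2, 135.5, 687.0]
top [[363.8, 0.0, 313.0], [0.0, 363.8, 202.3], [0.0, 0.0, 1.0]] [[0.024, -1.0, 0.017], [-0.994, -0.026, -0.11], [0.111, -0.015, -0.994]] [-25.5, 555.9, 659.7]
wrist [[293.3, 0.0, 323.4], [0.0, 293.3, 196.8], [0.0, 0.0, 1.0]] [[0.269, -0.963, -0.0], [-0.911, -0.255, 0.323], [-0.312, -0.087, -0.946]] [-649.3, -42.1, 380.6]
```

View pics/top0.png

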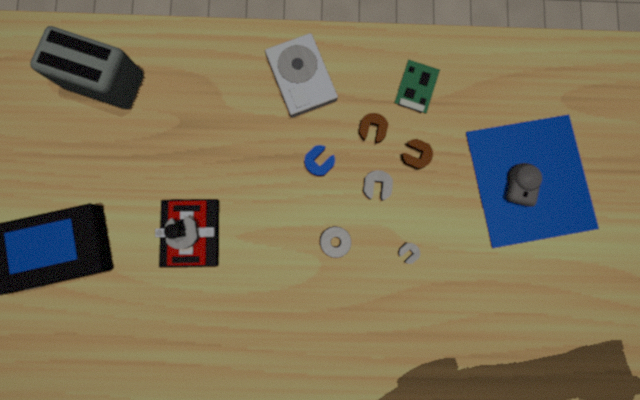

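View pics/side0.png

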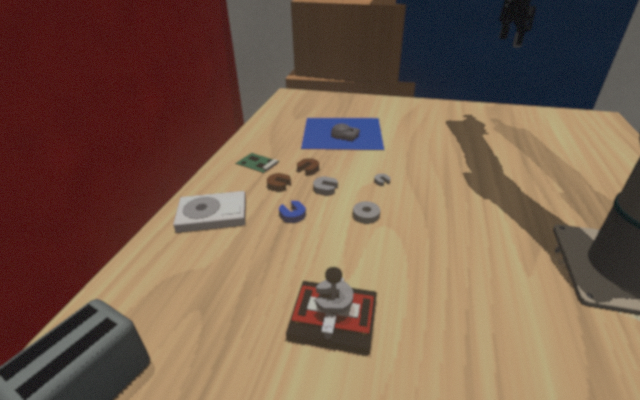

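Top view: the weight is at about (378,186) with its slot facing down, towards the robot. The ring is at (336,242), the small weight at (409,253) and the press at (187,232). The side view has the weight at (325,185) and the press at (333,310).

```bash
cat > h.py <<'E'
from cell import *
import cv2,numpy as np
def ray(g,u,v,z):
    d=g["R"].T@np.linalg.inv(g["mtx"])@[u,v,1]; c=-g["R"].T@g["t"]
    return c+d*(z-c[2])/d[2]
def proj(g,X):
    p=g["mtx"]@(g["R"]@np.asarray(X,float)+g["t"]); return p[:2]/p[2]
def tri(obs):
    A=[];b=[]
    for g,u,v in obs:
        d=g["R"].T@np.linalg.inv(g["mtx"])@[u,v,1]; d/=np.linalg.norm(d); c=-g["R"].T@g["t"]
        P=np.eye(3)-np.outer(d,d); A.append(P); b.append(P@c)
    return np.linalg.lstsq(np.vstack(A),np.hstack(b),rcond=None)[0]
def rectify(g,c,z,half=60,s=4):
    "top-down picture of plane z about c: column grows with -y, row with -x, s px/mm"
    xy=np.array([[half,half],[half,-half],[-half,-half],[-half,half]])
    src=np.float32([proj(g,[c[0]+a,c[1]+b,z]) for a,b in xy])
    n=2*half*s; dst=np.float32([[0,0],[n,0],[n,n],[0,n]])
    return cv2.warpPerspective(g["pixels"],cv2.getPerspectiveTransform(src,dst),(n,n),flags=cv2.INTER_CUBIC)
def grey(img,smax=60,vmin=90):
    h=cv2.cvtColor(img,cv2.COLOR_RGB2HSV); return ((h[...,1]<smax)&(h[...,2]>vmin)).astype(np.uint8)
E
python3 - <<'E'
from h import *
T=get_image("top");S=get_image("side")
w=ray(T,378,186,18)
p=ray(T,182,233,62)
print("rough",w,p,"side",proj(S,w),proj(S,p))
for n,c,h in(("w",w,9),("p",p,62)):
    im=[rectify(g,c,18 if n=="w" else 62,48,4)for g in(T,S)]
    cv2.imwrite(f"pics/rect_{n}.png",np.hstack(im)[:,:,::-1])
m=grey(T["pixels"]);k,l,st,ce=cv2.connectedComponentsWithStats(m)
for i in range(1,k):
    if st[i,4]>80 and 300<ce[i][0]<450: 
        cn=cv2.findContours((l==i).astype(np.uint8),0,1)[0][0]; (u,v),r=cv2.minEnclosingCircle(cn); print(st[i],ce[i],(u,v,r),ray(T,u,v,18),ray(T,*ce[i],18))
E
```

```text
rough [ 593.07782846 -137.5692897    18.        ] [491.63587016 221.42050849  62.        ] side [327.41941676 182.242286  ] [336.99653339 290.90726708]
[    0     0   640    31 12974] [376.18406043  10.59904424] (319.5, 15.0, 319.8520202636719) [944.70404593 -15.54307959  18.        ] [ 958.57945776 -132.13774986   18.        ]
[ 265   33   73   82 3503] [300.78532686  73.65658007] (301.0, 73.0, 43.26671600341797) [818.85351923  18.89618256  18.        ] [817.45633398  19.28897645  18.        ]
[399  98  26  14 177] [411.76836158 104.23163842] (411.7203369140625, 104.11016845703125, 13.217535018920898) [ 760.86730604 -204.57446089   18.        ] [ 760.61773196 -204.66969236   18.        ]
[364 170  29  30 548] [378.19343066 183.40693431] (378.0538330078125, 185.1923065185547, 15.456547737121582) [ 594.6740383  -137.66729008   18.        ] [ 598.20633316 -137.92441673   18.        ]
[320 226  31  32 686] [335.2638484  241.73469388] (335.5095520019531, 241.66412353515625, 15.736785888671875) [483.15226474 -56.52416762  18.        ] [483.00656642 -56.05597892  18.        ]
[399 243  21  21 257] [410.24124514 252.01945525] (409.2910461425781, 252.8395538330078, 10.515477180480957) [ 465.34106988 -198.22021593   18.        ] [ 466.94078606 -200.05494798   18.        ]
```

```bash
python3 -c "
import cv2,numpy as np
a=cv2.imread('pics/rect_w.png');b=cv2.imread('pics/rect_p.png')
cv2.imwrite('pics/m.png',cv2.resize(np.vstack([a,b]),(600,600)))"
```

```text
(no output)
```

View pics/m.png

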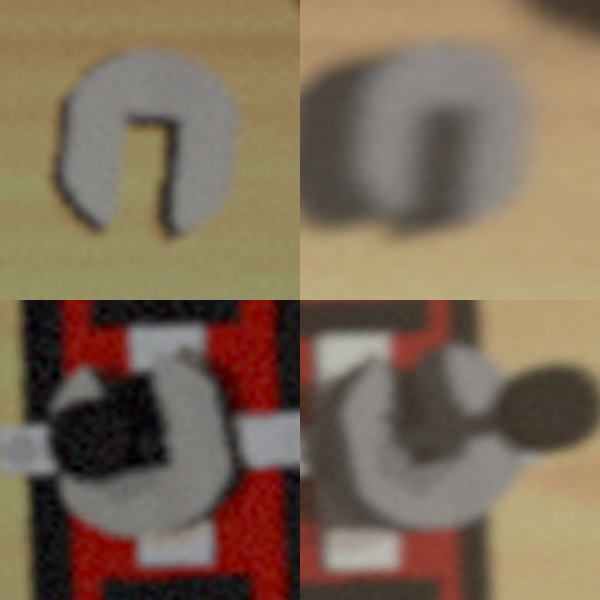

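The rectified montage shows the weight's slot (columns 122–178, rows 120–230 of the top-left tile) opening towards the robot and tilted a few degrees. The lower weight's slot (bottom tiles) opens away, tilted about 8°. I'll look from nearby with the wrist camera.

Emit:
send_rows:
  series:
    - {"dx": 53.6, "dy": -35.6, "dz": 8, "az": 0.343, "hand": 0}
    - {"dx": 53.6, "dy": -35.6, "dz": 8, "az": 0.343, "hand": 0}
    - {"dx": 53.6, "dy": -35.6, "dz": 8, "az": 0.343, "hand": 0}
    - {"dx": 53.6, "dy": -35.6, "dz": 8, "az": 0.343, "hand": 0}
    - {"dx": 53.6, "dy": -35.6, "dz": 8, "az": 0.343, "hand": 0}
    - {"dx": 53.6, "dy": -35.6, "dz": 8, "az": 0.343, "hand": 0}
    - {"dx": 53.6, "dy": -35.6, "dz": 8, "az": 0.343, "hand": 0}
    - {"dx": 53.6, "dy": -35.6, "dz": 8, "az": 0.343, "hand": 0}
    - {"dx": 53.6, "dy": -35.6, "dz": 8, "az": 0.343, "hand": 0}
    - {"dx": 53.6, "dy": -35.6, "dz": 8, "az": 0.343, "hand": 0}

```text
invalid input at $.series[0]: expected keys ax, ay, az, dx, dy, dz, hand
```

Emit:
send_rows:
  series:
    - {"ax": 0, "ay": 0, "dx": 53.6, "dy": -35.6, "dz": 8, "az": 0.343, "hand": 0}
    - {"ax": 0, "ay": 0, "dx": 53.6, "dy": -35.6, "dz": 8, "az": 0.343, "hand": 0}
    - {"ax": 0, "ay": 0, "dx": 53.6, "dy": -35.6, "dz": 8, "az": 0.343, "hand": 0}
    - {"ax": 0, "ay": 0, "dx": 53.6, "dy": -35.6, "dz": 8, "az": 0.343, "hand": 0}
    - {"ax": 0, "ay": 0, "dx": 53.6, "dy": -35.6, "dz": 8, "az": 0.343, "hand": 0}
    - {"ax": 0, "ay": 0, "dx": 53.6, "dy": -35.6, "dz": 8, "az": 0.343, "hand": 0}
    - {"ax": 0, "ay": 0, "dx": 53.6, "dy": -35.6, "dz": 8, "az": 0.343, "hand": 0}
    - {"ax": 0, "ay": 0, "dx": 53.6, "dy": -35.6, "dz": 8, "az": 0.343, "hand": 0}
    - {"ax": 0, "ay": 0, "dx": 53.6, "dy": -35.6, "dz": 8, "az": 0.343, "hand": 0}
    - {"ax": 0, "ay": 0, "dx": 53.6, "dy": -35.6, "dz": 8, "az": 0.343, "hand": 0}

```text
clock: 1.25
eef_pos: [500.4, -248.6, 169.5]
tool_rot: [3.141, -0.0, -0.07]
force: [1.3, -1.1, 0.3]
width: 86.0
gripper_force: 0.0
```

Emit:
send_rows:
  series:
    - {"ax": 0, "ay": 0, "az": 0, "dx": 6.8, "dy": -9.2, "dz": 1.5, "hand": 0}
    - {"ax": 0, "ay": 0, "az": 0, "dx": 6.8, "dy": -9.2, "dz": 1.5, "hand": 0}
    - {"ax": 0, "ay": 0, "az": 0, "dx": 6.8, "dy": -9.2, "dz": 1.5, "hand": 0}
    - {"ax": 0, "ay": 0, "az": 0, "dx": 6.8, "dy": -9.2, "dz": 1.5, "hand": 0}
    - {"ax": 0, "ay": 0, "az": 0, "dx": 6.8, "dy": -9.2, "dz": 1.5, "hand": 0}

```text
clock: 1.75
eef_pos: [572.6, -164.6, 154.6]
tool_rot: [3.14, 0.001, -0.071]
force: [-1.5, -1.4, -0.8]
width: 85.1
gripper_force: 0.0
```

```bash
python3 - <<'E'
from h import *
s=read_state();print(s["eef_pos"],s["tool_rot"])
W=get_image("wrist");np.save("w1.npy",W,allow_pickle=True)
im=rectify(W,[594.7,-137.7],18,60,4)
cv2.imwrite("pics/w1.png",cv2.resize(np.hstack([cv2.resize(W["pixels"],(640,480)),im]),(800,345))[:,:,::-1])
m=grey(im,70,80);k,l,st,ce=cv2.connectedComponentsWithStats(m)
for i in range(1,k):
    if st[i,4]>2000: print(st[i],ce[i])
E
```

```text
[ 572.555391   -164.58400738  154.55398586] [ 3.14034929e+00  1.08325801e-03 -7.10450862e-02]
[  128   111   226   234 31551] [242.82615448 214.23137143]
```

View pics/w1.png

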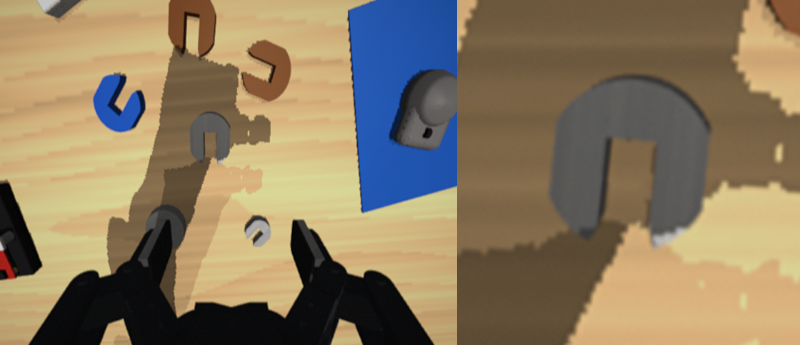

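The wrist view shows the grey weight at about (210,137), with its slot towards the robot and in the hand's shadow. No neighbour is within the fingers' path.

```bash
cat >> h.py <<'E'
def edges(m,r0,r1,s=4,nmax=2):
    "fit of outer and slot edge columns over rows r0..r1 of a mask: list of (col at mid row, slope dcol/drow)"
    R=[];
    for r in range(r0,r1):
        c=np.flatnonzero(np.diff(np.r_[0,m[r],0].astype(int)))
        if len(c)==4: R.append([r,*c])
    R=np.array(R,float); rm=(r0+r1)/2
    out=[]
    for j in range(1,5):
        p=np.polyfit(R[:,0]-rm,R[:,j],1); e=R[:,j]-np.polyval(p,R[:,0]-rm); k=abs(e)<=max(2,2*e.std()); p=np.polyfit(R[k,0]-rm,R[k,j],1); out.append((round(p[1],1),round(p[0],3)))
    return len(R),out
E
python3 - <<'E'
from h import *
W=np.load("w1.npy",allow_pickle=True).item()
im=rectify(W,[594.7,-137.7],18,60,4)
k,l,st,ce=cv2.connectedComponentsWithStats(grey(im,70,80))
m=(l==1+np.argmax(st[1:,4])).astype(np.uint8)
print(edges(m,205,290))
c=cv2.findContours(m,0,1)[0]; c=max(c,key=len)
# top arc: circle through outer points in the upper half
p=c[:,0,:].astype(float); p=p[p[:,1]<180]
A=np.c_[2*p,np.ones(len(p))]; x=np.linalg.lstsq(A,(p**2).sum(1),rcond=None)[0]; print("circle",x[:2],np.sqrt(x[2]+x[0]**2+x[1]**2)/4)
col=np.flatnonzero(m[:,int(240)]);print("slot end row",col.min(),col.max())
s=read_state();print(s["eef_pos"],s["tool_rot"])
E
```

```text
(85, [(np.float64(131.5), np.float64(-0.062)), (np.float64(201.4), np.float64(-0.095)), (np.float64(274.9), np.float64(-0.102)), (np.float64(347.7), np.float64(-0.112))])
circle [239.66640717 228.05879132] 29.32401261839601
slot end row 111 194
[ 572.16925053 -165.60499441  154.75780355] [ 3.13999720e+00  9.34910857e-04 -7.29427926e-02]
```

Emit:
send_rows:
  series:
    - {"ax": 0, "ay": 0, "az": 0.022, "dx": 2.22, "dy": -2.95, "dz": 4, "hand": 0}
    - {"ax": 0, "ay": 0, "az": 0.022, "dx": 2.22, "dy": -2.95, "dz": 9.5, "hand": 0}
    - {"ax": 0, "ay": 0, "az": 0.022, "dx": 2.22, "dy": -2.95, "dz": 9.5, "hand": 0}
    - {"ax": 0, "ay": 0, "az": 0.022, "dx": 2.22, "dy": -2.95, "dz": 9.5, "hand": 0}
    - {"ax": 0, "ay": 0, "az": 0.022, "dx": 2.22, "dy": -2.95, "dz": 9.5, "hand": 0}
    - {"ax": 0, "ay": 0, "az": 0.022, "dx": 2.22, "dy": -2.95, "dz": 9.5, "hand": 0}

```text
clock: 2.4
eef_pos: [598.9, -137.2, 62.1]
tool_rot: [3.14, -0.004, -0.094]
force: [-0.9, 0.1, -0.2]
width: 85.2
gripper_force: 0.0
```

```bash
python3 - <<'E'
from h import *
W=get_image("wrist");cv2.imwrite("pics/w2.png",W["pixels"][:,:,::-1])
s=read_state();print(s["eef_pos"],s["tool_rot"])
im=rectify(W,[596.5,-137.8],18,50,4)
k,l,st,ce=cv2.connectedComponentsWithStats(grey(im,70,80))
i=l[100,200] or 1+np.argmax(st[1:,4]);m=(l==i).astype(np.uint8);print(st[i])
try: print(edges(m,165,250))
except Exception as e: print(e)
col=np.flatnonzero(m[:,200]);print(col.min(),col.max())
E
```

```text
[ 598.90408829 -136.81033923   62.0286682 ] [ 3.14077251 -0.00386769 -0.09368105]
[   98    78   215   236 21882]
(8, [(np.float64(249.3), np.float64(0.327)), (np.float64(273.8), np.float64(0.908)), (np.float64(289.6), np.float64(1.258)), (np.float64(306.6), np.float64(-0.133))])
78 162
```

View pics/w2.png

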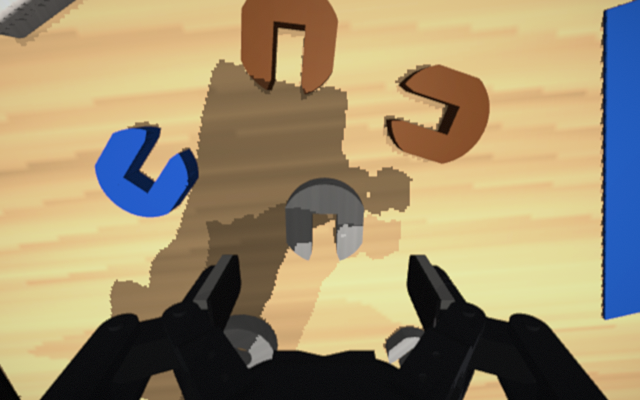

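The wrist view at z=62 shows the weight centred between the fingers (fingers at columns 225 and 425, weight at 325, row 215). Descending and gripping.

Emit:
send_rows:
  series:
    - {"ax": 0, "ay": 0, "az": 0, "dx": -0.2, "dy": 0.05, "dz": 3, "hand": 0}
    - {"ax": 0, "ay": 0, "az": 0, "dx": -0.2, "dy": 0.05, "dz": 6.1, "hand": 0}
    - {"ax": 0, "ay": 0, "az": 0, "dx": -0.2, "dy": 0.05, "dz": 6.1, "hand": 0}
    - {"ax": 0, "ay": 0, "az": 0, "dx": -0.2, "dy": 0.05, "dz": 6.1, "hand": 0}
    - {"ax": 0, "ay": 0, "az": 0, "dx": -0.2, "dy": 0.05, "dz": 6.1, "hand": 0.3}
    - {"ax": 0, "ay": 0, "az": 0, "dx": -0.2, "dy": 0.05, "dz": 6.1, "hand": 0.5}
    - {"ax": 0, "ay": 0, "az": 0, "dx": -0.2, "dy": 0.05, "dz": 6.1, "hand": 0.6}
    - {"ax": 0, "ay": 0, "az": 0, "dx": -0.2, "dy": 0.05, "dz": 6.1, "hand": 0.6}
    - {"ax": 0, "ay": 0, "az": 0, "dx": -0.2, "dy": 0.05, "dz": 6.1, "hand": 0.6}
    - {"ax": 0, "ay": 0, "az": 0, "dx": -0.2, "dy": 0.05, "dz": 6.1, "hand": 0.6}

```text
clock: 3.45
eef_pos: [597.1, -136.4, 0.8]
tool_rot: [3.141, -0.003, -0.092]
force: [-1.6, -0.8, 7.3]
width: 52.5
gripper_force: 64.4
```

Emit:
send_rows:
  series:
    - {"ax": 0, "ay": 0, "az": 0, "dx": 0, "dy": 0, "dz": -2, "hand": 0.6}
    - {"ax": 0, "ay": 0, "az": 0, "dx": 0, "dy": 0, "dz": -6, "hand": 0.6}
    - {"ax": 0, "ay": 0, "az": 0, "dx": 0, "dy": 0, "dz": -10, "hand": 0.6}
    - {"ax": 0, "ay": 0, "az": -0.05, "dx": -2, "dy": -3, "dz": -13, "hand": 0.6}
    - {"ax": 0, "ay": 0, "az": -0.1, "dx": -4, "dy": -7, "dz": -16, "hand": 0.6}
    - {"ax": 0, "ay": 0, "az": -0.15, "dx": -6, "dy": -11, "dz": -18, "hand": 0.6}
    - {"ax": 0, "ay": 0, "az": -0.19, "dx": -9, "dy": -15, "dz": -20, "hand": 0.6}
    - {"ax": 0, "ay": 0, "az": -0.19, "dx": -11, "dy": -19, "dz": -21.9, "hand": 0.6}
    - {"ax": 0, "ay": 0, "az": -0.19, "dx": -13, "dy": -23, "dz": -21.9, "hand": 0.6}
    - {"ax": 0, "ay": 0, "az": -0.19, "dx": -15, "dy": -27, "dz": -21.9, "hand": 0.6}

```text
clock: 4.45
eef_pos: [470.1, 149.1, 219.0]
tool_rot: [-3.14, -0.002, 0.098]
force: [0.1, 1.4, -4.4]
width: 52.3
gripper_force: 64.9
```

Emit:
send_rows:
  series:
    - {"ax": 0, "ay": 0, "az": 0, "dx": -1.2, "dy": -3.5, "dz": 0, "hand": 0.6}
    - {"ax": 0, "ay": 0, "az": 0, "dx": -2.3, "dy": -6.9, "dz": 0, "hand": 0.6}
    - {"ax": 0, "ay": 0, "az": 0, "dx": -2.3, "dy": -6.9, "dz": 0, "hand": 0.6}
    - {"ax": 0, "ay": 0, "az": 0, "dx": -2.3, "dy": -6.9, "dz": 0, "hand": 0.6}
    - {"ax": 0, "ay": 0, "az": 0, "dx": -2.3, "dy": -6.9, "dz": 0, "hand": 0.6}

```text
clock: 4.95
eef_pos: [441.8, 212.2, 217.8]
tool_rot: [3.141, -0.0, 0.096]
force: [-0.7, 0.6, -3.4]
width: 52.5
gripper_force: 64.9
```

```bash
python3 - <<'E'
from h import *
s=read_state();print(s["eef_pos"],s["tool_rot"],s["force"])
W=get_image("wrist");np.save("w3.npy",W,allow_pickle=True);T=get_image("top");S=get_image("side")
np.save("t3.npy",T,allow_pickle=True);np.save("s3.npy",S,allow_pickle=True)
a=cv2.resize(W["pixels"],(400,250)); im=rectify(W,[491.6,221.4],62,40,5)
cv2.imwrite("pics/w3.png",np.hstack([np.vstack([a,np.zeros((150,400,3),np.uint8)]),im])[:,:,::-1])
E
```

```text
[441.77227354 212.21574361 217.80061508] [ 3.14081145e+00 -1.61445548e-04  9.64396378e-02] [-0.68399351  0.62086674 -3.44272554]
```

View pics/w3.png

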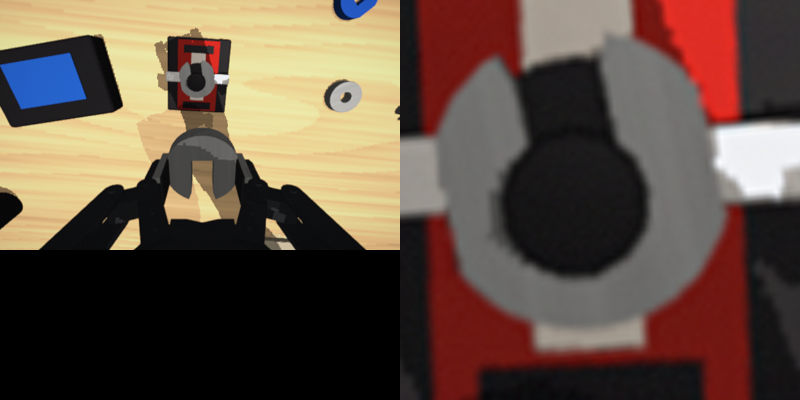

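The wrist view shows the weight held by its flats (about (203,160) in the left tile) and the press at (198,80). In the rectified tile the lower weight's slot opens upwards, tilted a little left, with the knob at (573,203).

```bash
python3 - <<'E'
from h import *
W,T,S=[np.load(f"{n}3.npy",allow_pickle=True).item() for n in"wts"]
c0=[491.6,221.4]
def circ(p,it=6):
    for _ in range(it):
        A=np.c_[2*p,np.ones(len(p))]; x=np.linalg.lstsq(A,(p**2).sum(1),rcond=None)[0]; r=np.sqrt(x[2]+x[0]**2+x[1]**2)
        e=abs(np.hypot(*(p-x[:2]).T)-r); p=p[e<=max(2,2*np.median(e))]
    return x[:2],r,len(p)
def w(p): return np.array([c0[0]-(p[1]-200)/5,c0[1]-(p[0]-200)/5])
im=rectify(W,c0,62,40,5)
k,l,st,ce=cv2.connectedComponentsWithStats(grey(im,45,75)); i=l[290,180];m=(l==i).astype(np.uint8)
print(st[i],ce[i])
# bottom arc rim
pts=np.array([[c,np.flatnonzero(m[:,c]).max()] for c in range(90,290)if m[:,c].any() and not 130<c<250],float)
x,r,n=circ(pts);print("rim circle",w(x),r/5,n)
for r0,r1 in((75,115),(60,105)):
    print(r0,r1,edges(m,r0,r1))
for r in range(70,260,20):print(r,np.flatnonzero(np.diff(np.r_[0,m[r],0].astype(int))))
# knob: dark region in the plane of its top
for n,g in(("W",W),("T",T)):
    im=rectify(g,c0,108,40,5); v=im.max(2); d=(v<(50)).astype(np.uint8)
    d=cv2.morphologyEx(d,cv2.MORPH_OPEN,np.ones((5,5)))
    uv=[cv2.HoughCircles(cv2.GaussianBlur(v,(5,5),1.5),cv2.HOUGH_GRADIENT,1,200,param1=60,param2=12,minRadius=58,maxRadius=72)]
    print(n,[(w(q[:2]),q[2]/5) for q in uv[0][0]] if uv[0] is not None else None)
p=c0;print(proj(S,[*c0,108]),proj(S,[*c0,97]))
E
```

```text
[    0     0   400   347 57035] [196.80573332 175.11880424]
rim circle [496.95911656 225.6215311 ] 30.50737832717141 81
75 115 (40, [(np.float64(59.4), np.float64(-0.742)), (np.float64(116.4), np.float64(0.279)), (np.float64(207.2), np.float64(0.199)), (np.float64(294.5), np.float64(0.4))])
60 105 (34, [(np.float64(69.1), np.float64(-0.85)), (np.float64(112.4), np.float64(0.347)), (np.float64(204.5), np.float64(0.228)), (np.float64(289.1), np.float64(0.489))])
70 [ 80 106 126 128 201 282]
90 [ 62 115 206 296]
110 [ 49 120 210 300]
130 [ 41 125 215 400]
150 [  0 123 228 400]
170 [  0 106 242 400]
190 [  0  99 249 400]
210 [  0  94 249 323]
230 [ 55  94 246 320]
250 [ 58 110 234 309]
W [(array([496.30002, 225.5    ], dtype=float32), np.float32(12.54))]
T None
[337.25766076 269.95281473] [337.19930698 275.14247204]
```

```bash
cat >> h.py <<'E'
def inhand(g,s,zoff=17.2):
    "picture in tool frame at weight's top: row grows with -tool x, col with tool y; 5px/mm, (200,200)=TCP"
    yaw=s["tool_rot"][2]; ex=np.array([np.cos(yaw),np.sin(yaw),0]); ey=np.array([np.sin(yaw),-np.cos(yaw),0])
    o=np.array(s["eef_pos"])+[0,0,zoff]
    src=np.float32([proj(g,o+a*ex+b*ey) for a,b in((40,-40),(40,40),(-40,40),(-40,-40))])
    return cv2.warpPerspective(g["pixels"],cv2.getPerspectiveTransform(src,np.float32([[0,0],[400,0],[400,400],[0,400]])),(400,400),flags=cv2.INTER_CUBIC)
E
python3 - <<'E'
from h import *
W=np.load("w3.npy",allow_pickle=True).item();s=read_state()
im=inhand(W,s);cv2.imwrite("pics/ih.png",im[:,:,::-1])
v=cv2.cvtColor(im,cv2.COLOR_RGB2HSV)
for c in(160,180,200,220,240): print(c,[tuple(map(int,v[r,c,1:])) for r in range(30,180,8)])
E
```

```text
160 [(5, 56), (9, 58), (5, 53), (8, 67), (7, 105), (7, 105), (10, 105), (7, 106), (10, 76), (7, 72), (4, 71), (7, 73), (4, 72), (4, 72), (7, 73), (4, 71), (87, 100), (97, 105), (96, 104)]
180 [(4, 58), (4, 57), (4, 60), (8, 99), (5, 103), (5, 102), (5, 103), (7, 103), (6, 89), (4, 70), (4, 71), (7, 71), (4, 71), (7, 72), (11, 72), (4, 70), (107, 131), (109, 140), (108, 144)]
200 [(5, 56), (8, 61), (13, 59), (7, 103), (5, 100), (8, 101), (8, 101), (8, 102), (5, 101), (5, 101), (7, 71), (7, 70), (7, 70), (7, 70), (7, 70), (8, 68), (107, 131), (108, 139), (108, 144)]
220 [(4, 60), (4, 61), (9, 59), (8, 94), (5, 100), (5, 99), (5, 100), (8, 100), (8, 99), (10, 100), (8, 100), (11, 72), (7, 69), (7, 69), (7, 69), (4, 67), (105, 129), (108, 137), (110, 142)]
240 [(4, 58), (8, 62), (4, 59), (4, 66), (10, 103), (8, 102), (10, 101), (10, 101), (10, 101), (10, 101), (10, 101), (8, 101), (13, 101), (9, 83), (7, 70), (4, 69), (62, 78), (70, 76), (80, 80)]
```

View pics/ih.png

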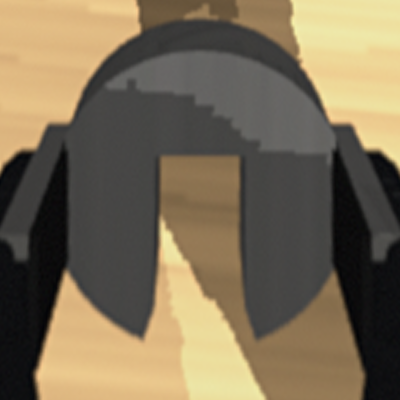

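The in-hand picture shows the weight symmetric between the pads, with flats at columns 68 and 332, its top arc at row 50 and the slot end at row 155. So it is centred on the TCP within about 1 mm, with the slot along −tool x.

The lower weight's centre is about (496.6, 225.5) and its slot yaw is 0.235. I'll go to a standoff 70 mm out along that yaw.

Emit:
send_rows:
  series:
    - {"ax": 0, "ay": 0, "az": -0.06, "dx": 4, "dy": -0.6, "dz": 0, "hand": 0.6}
    - {"ax": 0, "ay": 0, "az": -0.139, "dx": 8, "dy": -1.2, "dz": 0, "hand": 0.6}
    - {"ax": 0, "ay": 0, "az": -0.139, "dx": 12.5, "dy": -1.77, "dz": 0, "hand": 0.6}
    - {"ax": 0, "ay": 0, "az": -0.139, "dx": 12.5, "dy": -1.77, "dz": 0, "hand": 0.6}
    - {"ax": 0, "ay": 0, "az": -0.139, "dx": 12.5, "dy": -1.77, "dz": 4, "hand": 0.6}
    - {"ax": 0, "ay": 0, "az": -0.139, "dx": 12.5, "dy": -1.77, "dz": 8, "hand": 0.6}
    - {"ax": 0, "ay": 0, "az": -0.139, "dx": 12.5, "dy": -1.77, "dz": 11, "hand": 0.6}
    - {"ax": 0, "ay": 0, "az": -0.139, "dx": 12.5, "dy": -1.77, "dz": 13, "hand": 0.6}
    - {"ax": 0, "ay": 0, "az": -0.139, "dx": 12.5, "dy": -1.77, "dz": 14.5, "hand": 0.6}
    - {"ax": 0, "ay": 0, "az": -0.139, "dx": 12.5, "dy": -1.77, "dz": 14.5, "hand": 0.6}

```text
clock: 6.1
eef_pos: [563.0, 241.9, 70.6]
tool_rot: [3.141, 0.004, 0.236]
force: [-0.1, -0.4, -4.2]
width: 52.5
gripper_force: 64.7
```

```bash
python3 - <<'E'
from h import *
T=get_image("top");S=get_image("side");s=read_state();print(s["eef_pos"],s["tool_rot"],s["force"])
u,v=proj(S,[520,230,75]).astype(int)
a=S["pixels"][v-60:v+60,u-80:u+80];b=T["pixels"][170:290,110:270]
cv2.imwrite("pics/pre.png",np.vstack([cv2.resize(a,(400,300),interpolation=2),cv2.resize(b,(400,300),interpolation=2)])[:,:,::-1]);print(u,v)
E
```

```text
[564.88253161 242.95086603  73.12907489] [ 3.14153453e+00 -8.46930754e-04  2.36113698e-01] [ 1.11265006  0.5174978  -3.30250561]
317 286
```

View pics/pre.png

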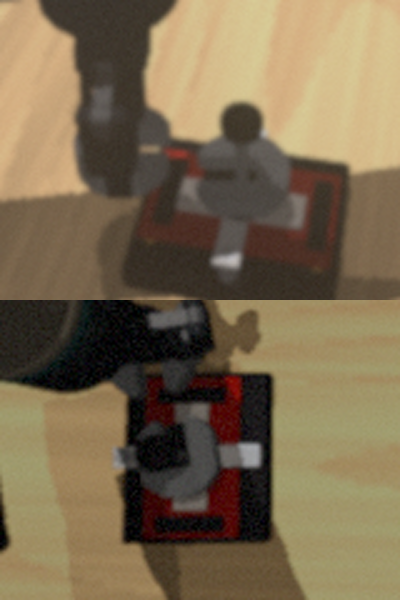

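The side view (upper) shows the gripped weight beyond the press at the height of the gap between lower weight and knob (knob at (242,123)). The top view agrees. Sliding in.

Emit:
send_rows:
  series:
    - {"ax": 0, "ay": 0, "az": 0, "dx": -1.2, "dy": 0.08, "dz": 0.05, "hand": 0.6}
    - {"ax": 0, "ay": 0, "az": 0, "dx": -2.4, "dy": 0.08, "dz": 0.05, "hand": 0.6}
    - {"ax": 0, "ay": 0, "az": 0, "dx": -3.5, "dy": 0.08, "dz": 0.05, "hand": 0.6}
    - {"ax": 0, "ay": 0, "az": 0, "dx": -3.5, "dy": 0.08, "dz": 0.05, "hand": 0.6}
    - {"ax": 0, "ay": 0, "az": 0, "dx": -3.5, "dy": 0.08, "dz": 0.05, "hand": 0.6}

```text
clock: 6.7
eef_pos: [532.0, 234.8, 73.5]
tool_rot: [-3.141, -0.003, 0.237]
force: [1.1, -0.6, -3.1]
width: 52.4
gripper_force: 64.8
```

```bash
python3 - <<'E'
from h import *
W=get_image("wrist");S=get_image("side");s=read_state();print(s["eef_pos"],s["tool_rot"],s["force"])
a=inhand(W,s)
u,v=proj(S,[500,230,75]).astype(int)
b=S["pixels"][v-45:v+45,u-45:u+45]
cv2.imwrite("pics/mid.png",np.hstack([a,cv2.resize(b,(400,400),interpolation=2)])[:,:,::-1])
y=s["tool_rot"][2];d=np.array([496.6,225.5])-s["eef_pos"][:2];print("to go tool x,y",d@[np.cos(y),np.sin(y)],d@[np.sin(y),-np.cos(y)])
E
```

```text
[531.98947627 234.71007465  73.02308848] [-3.14119216e+00 -2.87073840e-03  2.36596714e-01] [ 0.59596362 -0.11608471 -4.16721549]
to go tool x,y -36.56237229969191 0.658359590776465
```

View pics/mid.png

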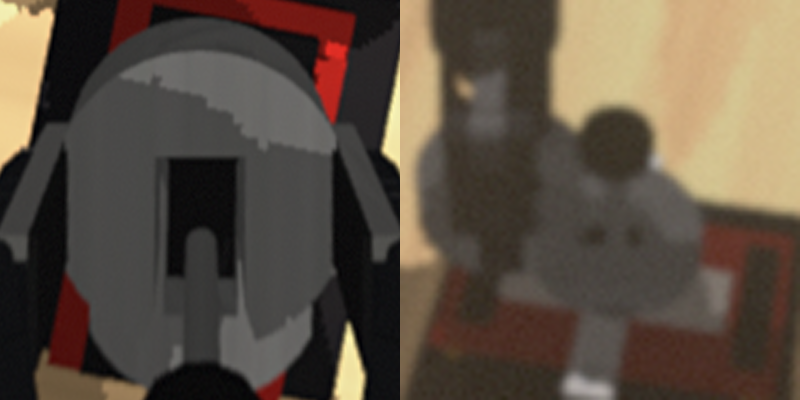

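The wrist tile shows the stem at column 200, centred in the slot (159–240), with the weight still above the lower one and under the knob (knob at (203,385)). Going on to full depth.

Emit:
send_rows:
  series:
    - {"ax": 0, "ay": 0, "az": 0, "dx": -1.2, "dy": 0.03, "dz": 0, "hand": 0.6}
    - {"ax": 0, "ay": 0, "az": 0, "dx": -2.4, "dy": 0.03, "dz": 0, "hand": 0.6}
    - {"ax": 0, "ay": 0, "az": 0, "dx": -3.4, "dy": 0.03, "dz": 0, "hand": 0.6}
    - {"ax": 0, "ay": 0, "az": 0, "dx": -3.6, "dy": 0.03, "dz": 0, "hand": 0.6}
    - {"ax": 0, "ay": 0, "az": 0, "dx": -3.6, "dy": 0.03, "dz": 0, "hand": 0.6}
    - {"ax": 0, "ay": 0, "az": 0, "dx": -3.6, "dy": 0.03, "dz": 0, "hand": 0.6}

```text
clock: 7.4
eef_pos: [496.6, 225.9, 72.3]
tool_rot: [-3.141, -0.002, 0.237]
force: [-0.1, 0.6, -3.6]
width: 52.2
gripper_force: 64.8
```

```bash
python3 - <<'E'
from h import *
W=get_image("wrist");s=read_state();print(s["eef_pos"],s["tool_rot"],s["force"])
a=inhand(W,s);cv2.imwrite("pics/in.png",a[:,:,::-1])
y=s["tool_rot"][2];d=np.array([496.6,225.5])-s["eef_pos"][:2];print("to go tool x,y",d@[np.cos(y),np.sin(y)],d@[np.sin(y),-np.cos(y)])
for c in (90,110,290,310): print(c,a[30:330:12,c].max(1).tolist())
E
```

```text
[496.48375475 225.78958153  72.2695928 ] [-3.14143471e+00 -1.42599468e-03  2.36627458e-01] [-0.01572752  0.27581999 -2.88347673]
to go tool x,y 0.04512070338228019 0.30876292565252483
90 [82, 110, 107, 106, 65, 55, 76, 75, 74, 74, 75, 74, 74, 73, 74, 74, 73, 73, 73, 73, 73, 73, 71, 110, 114]
110 [78, 56, 59, 58, 65, 75, 74, 74, 74, 75, 74, 75, 75, 75, 73, 74, 74, 74, 74, 74, 74, 74, 74, 74, 100]
290 [112, 64, 69, 62, 85, 109, 107, 107, 108, 108, 74, 74, 75, 75, 74, 74, 74, 75, 74, 74, 74, 74, 74, 73, 109]
310 [114, 114, 115, 78, 71, 58, 112, 109, 110, 110, 86, 76, 76, 76, 76, 76, 76, 76, 75, 75, 76, 76, 73, 155, 152]
```

View pics/in.png

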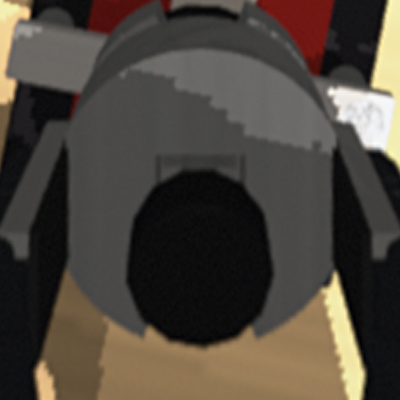

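The wrist view shows the knob (centre about (200,255)) over the slot. The stem position agrees with the numbers to 0.3 mm. Lowering now.

Emit:
send_rows:
  series:
    - {"ax": 0, "ay": 0, "az": 0, "dx": 0, "dy": 0.02, "dz": 0.3, "hand": 0.6}
    - {"ax": 0, "ay": 0, "az": 0, "dx": 0, "dy": 0.02, "dz": 0.6, "hand": 0.6}
    - {"ax": 0, "ay": 0, "az": 0, "dx": 0, "dy": 0.02, "dz": 0.75, "hand": 0.6}
    - {"ax": 0, "ay": 0, "az": 0, "dx": 0, "dy": 0.02, "dz": 0.75, "hand": 0.6}
    - {"ax": 0, "ay": 0, "az": 0, "dx": 0, "dy": 0.02, "dz": 0.75, "hand": 0.6}

```text
clock: 7.95
eef_pos: [495.6, 225.3, 64.5]
tool_rot: [3.142, 0.0, 0.237]
force: [0.0, -0.6, -4.5]
width: 52.4
gripper_force: 64.8
```

Not in contact yet. Underside is at about 63.7 nominal.

Emit:
send_rows:
  series:
    - {"ax": 0, "ay": 0, "az": 0, "dx": 0.03, "dy": 0, "dz": 0.1, "hand": 0.6}
    - {"ax": 0, "ay": 0, "az": 0, "dx": 0.03, "dy": 0, "dz": 0.15, "hand": 0.6}
    - {"ax": 0, "ay": 0, "az": 0, "dx": 0.03, "dy": 0, "dz": 0.15, "hand": 0.6}

```text
clock: 8.25
eef_pos: [495.8, 225.4, 63.1]
tool_rot: [3.142, -0.0, 0.237]
force: [0.3, 0.0, -4.4]
width: 52.7
gripper_force: 64.8
```

Emit:
send_rows:
  series:
    - {"ax": 0, "ay": 0, "az": 0, "dx": 0.03, "dy": 0, "dz": 0.07, "hand": 0.6}
    - {"ax": 0, "ay": 0, "az": 0, "dx": 0.03, "dy": 0, "dz": 0.07, "hand": 0.6}
    - {"ax": 0, "ay": 0, "az": 0, "dx": 0.03, "dy": 0, "dz": 0.07, "hand": 0.6}

```text
clock: 8.55
eef_pos: [495.9, 225.4, 62.8]
tool_rot: [-3.142, 0.0, 0.237]
force: [-3.0, -0.2, 3.5]
width: 52.6
gripper_force: 65.6
```

Contact (+3.5 N). Releasing and rising straight up.

Emit:
send_rows:
  series:
    - {"ax": 0, "ay": 0, "az": 0, "dx": 0, "dy": 0, "dz": 0, "hand": 0.3}
    - {"ax": 0, "ay": 0, "az": 0, "dx": 0, "dy": 0, "dz": 0, "hand": 0.2}
    - {"ax": 0, "ay": 0, "az": 0, "dx": 0, "dy": 0, "dz": 0, "hand": 0.05}
    - {"ax": 0, "ay": 0, "az": 0, "dx": 0, "dy": 0, "dz": 0, "hand": 0.0}
    - {"ax": 0, "ay": 0, "az": 0, "dx": 0, "dy": 0, "dz": 0, "hand": 0.0}
    - {"ax": 0, "ay": 0, "az": 0, "dx": 0, "dy": 0, "dz": -2, "hand": 0}
    - {"ax": 0, "ay": 0, "az": 0, "dx": 0, "dy": 0, "dz": -5, "hand": 0}
    - {"ax": 0, "ay": 0, "az": 0, "dx": 0, "dy": 0, "dz": -9, "hand": 0}
    - {"ax": 0, "ay": 0, "az": 0, "dx": -2, "dy": 0, "dz": -12, "hand": 0}
    - {"ax": 0, "ay": 0, "az": 0, "dx": -5, "dy": 0, "dz": -15, "hand": 0}

```text
clock: 9.55
eef_pos: [448.5, 213.9, 213.8]
tool_rot: [-3.141, -0.003, 0.236]
force: [0.1, 0.7, -0.2]
width: 85.4
gripper_force: 0.0
```

```bash
python3 - <<'E'
from h import *
W=get_image("wrist");S=get_image("side");s=read_state();print(s["eef_pos"],s["force"],s["width"])
a=rectify(W,[496.6,225.5],80,40,5)
u,v=proj(S,[500,230,75]).astype(int)
b=S["pixels"][v-45:v+45,u-45:u+45]
cv2.imwrite("pics/end.png",np.hstack([a,cv2.resize(b,(400,400),interpolation=2)])[:,:,::-1])
E
```

```text
[445.92043434 213.73480538 215.66712709] [0.02711272 0.52548965 0.56957912] 85.68290275357317
```

View pics/end.png

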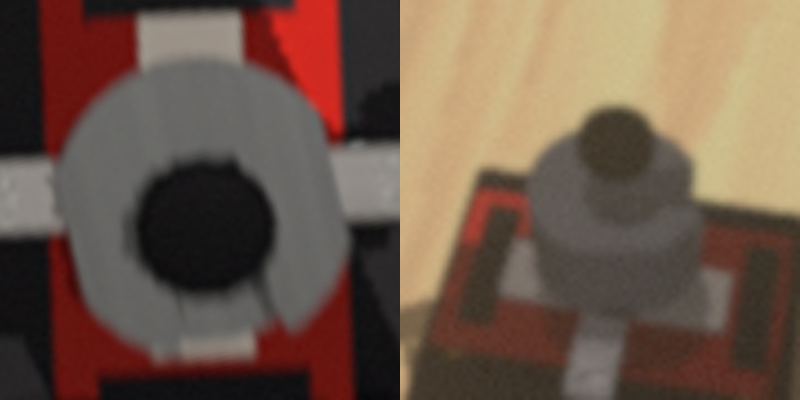

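The weight sits flat on the lower one (rim arc top at row 57, flats at columns 58 and 345, so centred within about 1.5 mm). Its slot faces the robot, opposite the lower one, and the hand is clear.

```bash
python3 -c "
from cell import *
print(finish_job())"
```

```text
the job is handed in; nothing more can be done
None
```

The large slotted weight is on the press stem under the knob, resting flat on the lower weight and centred within about 1.5 mm, with its slot facing the opposite way; I handed the job in at about 9.7 s with the gripper open and clear, and no verdict came back.

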